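# Pack the battery cells home in a work lamp's tube

### The job

Stand the loose battery cell, terminal up, in the open end of the clamped lamp tube, on top of the cell that is stuck part way down. Then use the packing rod to push both cells down together until they bottom out, and hold a firm push of about 18 newtons on the seated stack for about a second, never more than 25 newtons. Put the rod back upright in its block and leave the other things on the bench alone.

Things in the scene. Friction and masses are not known exactly. Their poses are not given: they have to be found in the camera images.
- lamp: Fixed aluminium lamp, clamped head down on a 130 mm square plate; its battery tube stands up, open at the top: bore 29 mm, outside 36 mm (41 mm at the flared mouth, 145 mm up). Head 68 mm wide, to 46 mm up; clamp jaws along its y sides, to 36 mm. Origin on the tube's axis at bench level, z up. The bore's floor is hidden, 22 to 36 mm above the origin, different each time: feel for it.
- lamp_mouth (a point): Centre of the tube's open mouth, on its axis, 145 mm above the bench; the bore flares from 29 to 34 mm over the last 6 mm. The lower cell rides on a tight rubber ring in the bore: pushing the stack down takes a steady 6 to 9 N (at up to 20 mm/s) until the cell meets the floor, where the force climbs.
- cell_in: Steel battery cell, 26 mm in diameter, 50 mm high with the brass terminal on top (10 mm across, 2 mm high); in the tube, terminal up, held up by the tight ring with its underside 56 mm above the lamp's origin. Origin at the centre of its underside, z up along it. 45 to 90 g.
- cell: Loose cell like the other (26 mm in diameter, 50 mm high with the 2 mm terminal), standing terminal up on the bench. Origin at the centre of its underside, z up along it. On the stuck cell it sticks out about 11 mm above the mouth; fully home its top is 9 to 23 mm below the mouth. 45 to 90 g.
- rod: Packing rod, 127 mm long, upright in its block. Foot 20 mm across and 12 mm high, shank 16 mm across, black handle 26 mm across from 80 to 127 mm up (full width 86 to 122). Origin at the centre of the unloaded foot's underside, z up along the rod. The foot is sprung: it yields 1 mm per 4 N, at most 9 mm. 135 g.
- block: Fixed light wooden block, 75 x 75 x 50 mm, that holds the rod upright: a round hole 23 mm wide in the middle of its top, slightly chamfered, with its floor 10 mm above the bench. Origin at the centre of its underside, z up.
- tail_cap: Bystander: the lamp's tail cap, aluminium disc 40 mm across, 22 mm high. Origin at the centre of its underside. Not to be moved.
- meter: Bystander: multimeter lying on the bench, 75 x 140 x 36 mm. Origin at the centre of its underside. Not to be moved.
- cup: Bystander: paper cup, 76 mm across at the rim, 85 mm high. Origin at the centre of its underside. Not to be moved.
- driver: Bystander: screwdriver lying on the bench. Not to be moved.
Not all that is in view belongs to the job. There is more than one size of the rod; the job needs the largest.

How it is judged:
By the outcome, as a careful person would: the job done as asked, in the order asked, and still so for the second after the job is handed in, with the robot touching nothing.
It also fails if it takes over 72 s, if anything falls off the work surface, if the arm or the gripper's body presses on something with over 40 N, if the wrist force passes 120 N, or if a joint passes its speed limit or range.

### The arm

A 6-joint arm with a two-finger parallel gripper is mounted at the origin on the work surface. World frame = base frame: x ahead of the robot, y to its left, z up, the work surface at z = 0. Lengths are in m, angles in rad, forces in N, time in s.
With the tool pointing down it reaches from about 0.375 to 0.975 m from the base axis. Payload 3.8 kg.
Tool frame: the origin (TCP) lies between the finger pads; the fingertips stand 22 mm ahead of it and the grasp point (between the pads) lies 3 mm ahead of it; z points along the fingers, y is the line along which they close (so a half turn about z gives the same grasp; the last joint's range is limited). The gripper opens to 88 mm and grips with 3 to 60 N. Pads are 18 mm wide; open, the fingers measure 123 mm over their backs; the gripper's body (75 mm by 187 mm) begins 45 mm behind the grasp point.
Start: joints at [-0.037, 0.264, 1.604, -0, 1.274, -0.037], TCP at [0.675, -0, 0.261] pointing down, gripper open.
Joint ranges: [-2.63, 2.63], [-0.94, 2.18], [0.31, 2.57], [-1.31, 4.45], [0, 2.66], [-2.55, 2.55]. Speed limits (rad/s): [2.57, 2.57, 3.14, 3.14, 3.14, 3.14].

### API

Orientations are given as a unit quaternion [x, y, z, w].
In Python, from station import * gives the robot as it stands.
- The arm moves only by the tool jog_arm, never from a script. Its argument "commands" is a list that holds one entry, the list of rows, each a list of 5 numbers: the finger opening in mm, from 0 to 88.1, then the shift along the tool's x, y, z in mm, then the turn about the tool's z in degrees. In form: [[[gripper, dx, dy, dz, roll], ...]]. A call has 1 to 5 rows; each row shifts and turns the commanded pose from where the row before left it, along the tool's axes as they then stand; what a row does not reach is not made up. A row lasts 1/12 s, in which the tool goes at most 41.7 mm and 7.16 degrees, less where a joint would pass 70% of its speed; a pose out of reach is approached as far as the arm can. A call is refused whole if a number of a shift passes 41.7 or a number of a turn 7.16, either way. A call with a gripper value outside its range is refused whole. The fingers move at their own pace and stop on an object; "force" is the grip in N (left out, the last holds). Time passes only in rows, so rows that do not move let the fingers close. It gives the time, the measured TCP pose, the force, the opening and the grip force at its end, in the units of the state.
- observe(): the state, without advancing time (a new reading comes with each control period).
- snapshot(name): name is "scene" or "side" or "wrist"; returns the picture (480x640x3 uint8, red, green, blue); there is no depth.
- camera_info(name): a dict with "fx", "fy", "cx", "cy" (pixels), "dist_coeffs" ([k1, k2, p1, p2, k3] as OpenCV has them; the pictures are not rectified), "rvec" (rotation vector, rad) and "tvec" (3), from world to camera coordinates, as OpenCV has them; the wrist camera has in their place "tool_from_camera" (4x4, takes a point from camera to tool coordinates, whose origin is the TCP and whose axes are the flange's). Camera axes: x right, y down, z forward; pixel columns grow to the right and rows downward; lengths in m; the calibration is good to about 2 mm. A picture is of the moment at which its call begins: read the wrist's pose just before it. camera_info takes no time and is no camera call.
- close_job(): hands the job in; it is judged then, once.
The state is a dict: "time_s": time; "qpos": joint angles; "qvel": joint speeds; "joint_torque": joint torques, N m; "ee_pos": TCP position; "eef_rot": TCP orientation; "wrist_force": force on the tool from outside, world axes, zero at the start; "torque": the same for the moment, N m; "finger_gap": finger opening in m; "gripper_force": force on a finger pad.
Only numpy, scipy, OpenCV 4.12 (cv2) and the standard library are available. Lean on these libraries where they do the work, as an engineer would, in place of code of your own. Each camera call takes 0.05 s, during which the arm holds its last target. There are 200 camera calls.

## Working session

There is one attempt and no reset: what is moved stays moved. The work goes in short steps, Python scripts to look and compute and a tool call to move; the robot and the scene stay as the last step left them, time stands still between calls to the robot, and variables do not carry over. Pictures are saved under pics/ and viewed, at most 12 in all, crops included, and the job is handed in when it is done.

Besides the shell and the picture viewer there is one more tool, called after ">>>" by a JSON object that holds its "op" and its "data", one argument or row to a line. jog_arm: Moves the arm, as the interface text tells. Its arguments: {"type":"object","properties":{"commands":{"type":"array"},"force":{"type":"number"}},"required":["commands"]}

```bash
mkdir -p pics; cat > h.py <<'E'
from station import *
import numpy as np, cv2
def cam(n):
    c=camera_info(n);K=np.array([[c['fx'],0,c['cx']],[0,c['fy'],c['cy']],[0,0,1.]]);return c,K,np.array(c['dist_coeffs'])
def extr(n,st=None):
    c,K,d=cam(n)
    if n!='wrist':
        R=cv2.Rodrigues(np.array(c['rvec'],float))[0];t=np.array(c['tvec'],float).ravel();return K,d,R,t
    from scipy.spatial.transform import Rotation as Ro
    T=np.eye(4);T[:3,:3]=Ro.from_quat(st['eef_rot']).as_matrix();T[:3,3]=st['ee_pos']
    W=np.linalg.inv(T@np.array(c['tool_from_camera']));return K,d,W[:3,:3],W[:3,3]
def back(n,uv,z,st=None):
    K,d,R,t=extr(n,st);p=cv2.undistortPoints(np.array([[uv]],float),K,d)[0,0]
    ray=R.T@np.array([p[0],p[1],1]);o=-R.T@t;return o+ray*(z-o[2])/ray[2]
def proj(n,P,st=None):
    K,d,R,t=extr(n,st);return cv2.projectPoints(np.array(P,float).reshape(-1,3),cv2.Rodrigues(R)[0],t,K,d)[0].reshape(-1,2)
def save(n,name):
    im=snapshot(n);cv2.imwrite('pics/'+name,im[:,:,::-1]);return im
E
python3 - <<'E'
from h import *
s=observe();print(s)
a=save('scene','s0.png');save('side','d0.png');save('wrist','w0.png')
for n in('scene','side'):
    K,d,R,t=extr(n);print(n,-R.T@t,R[2])
print(camera_info('wrist'))
E
```

```text
{'time_s': 0.0, 'qpos': array([-3.68823325e-02,  2.64742347e-01,  1.60535135e+00, -1.00450653e-07,
        1.27371195e+00, -3.68631595e-02]), 'qvel': array([ 0.00167907, -0.00013211, -0.00039756, -0.00045804,  0.00073985,
       -0.00026904]), 'joint_torque': array([-9.59501231e-04, -5.02113855e+01, -3.56871557e+01,  7.25938403e-02,
        2.92220683e-02, -1.93505334e-04]), 'ee_pos': array([6.74341924e-01, 3.43280906e-05, 2.59407472e-01]), 'eef_rot': array([ 0.70711312,  0.70709958, -0.00075307, -0.00081069]), 'wrist_force': array([ 0.34302963,  0.14594128, -0.06076725]), 'torque': array([ 0.02471584, -0.00968826, -0.03835449]), 'gripper_force': 0.0, 'finger_gap': 0.0883849031244495}
scene [ 1.01191292 -0.55180548  0.79308413] [-0.43604142  0.56742415 -0.69849676]
side [-0.0971983   0.66614335  0.6609481 ] [ 0.61700216 -0.60353544 -0.50502802]
{'fx': 336.22648140698175, 'fy': 336.22648140698175, 'cx': 317.80666030723, 'cy': 241.71720005902395, 'dist_coeffs': array([0.00488186, 0.        , 0.        , 0.        , 0.        ]), 'tool_from_camera': array([[-4.50015792e-05, -9.65181970e-01, -2.61579364e-01,
         6.65210632e-02],
       [ 9.99999879e-01,  8.49611235e-05, -4.85529579e-04,
         1.14803968e-03],
       [ 4.90848472e-04, -2.61579354e-01,  9.65181849e-01,
        -1.24267468e-01],
       [ 0.00000000e+00,  0.00000000e+00,  0.00000000e+00,
         1.00000000e+00]])}
```

View pics/s0.png

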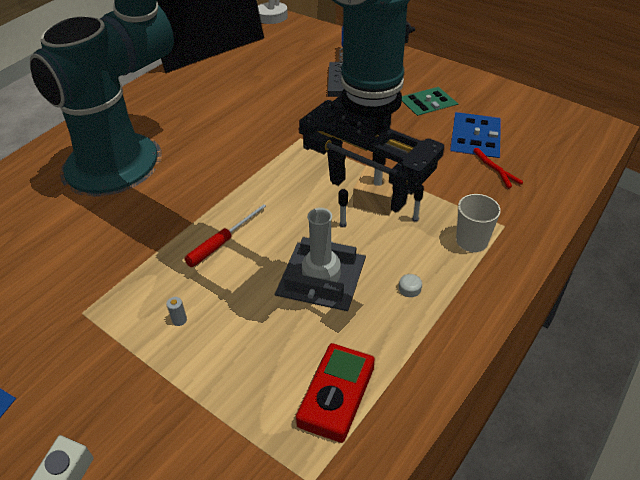

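View pics/d0.png

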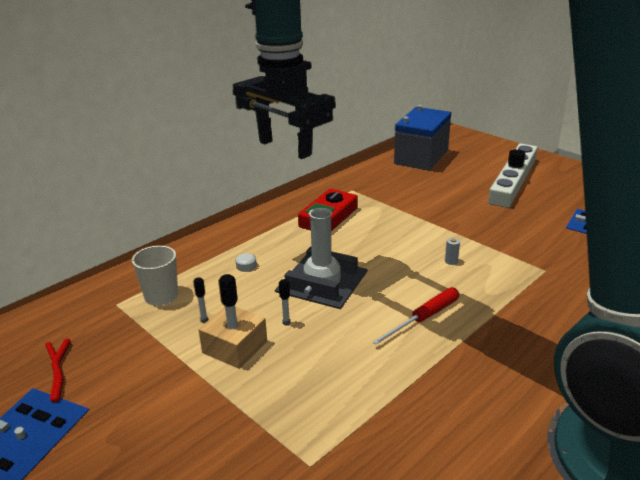

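Scene view: the loose cell is at (176,312), the lamp mouth at (319,214), and the gripper covers the block. Side view: cell (453,250), mouth (320,212). Three rods could be taken for the one I want: (200,300) and (285,305), which are thin and stand free, and (228,290), which is thick and in the block. By the description it's the one in the block. There is only one loose cell.

```bash
python3 - <<'E'
from h import *
for n,uv,z,l in [('scene',(175,301),.048,'cell'),('side',(453.5,240),.048,'cell'),('scene',(319.5,214),.145,'mouth'),('side',(320,212),.145,'mouth'),('side',(228,279),.137,'rodtop'),('side',(201,279),.1,'r2'),('side',(285,281),.1,'r3'),('side',(234,336),.05,'blocktop'),('scene',(410,279),.022,'cap'),('scene',(478,208),.085,'cup')]: print(l,n,back(n,uv,z).round(4))
im=cv2.imread('pics/d0.png')
a=cv2.resize(im[215:375,170:310],None,fx=3,fy=3,interpolation=cv2.INTER_CUBIC)
b=cv2.resize(im[220:280,420:485],None,fx=4,fy=4,interpolation=cv2.INTER_CUBIC)
c=np.zeros((480,420+260,3),np.uint8);c[:,:420]=a;c[:240,420:]=b
cv2.imwrite('pics/c1.png',c)
E
```

```text
cell scene [ 0.4518 -0.2125  0.048 ]
cell side [ 0.4516 -0.2153  0.048 ]
mouth scene [0.5841 0.0061 0.145 ]
mouth side [0.5872 0.0037 0.145 ]
rodtop side [0.5498 0.2334 0.137 ]
r2 side [0.6269 0.2328 0.1   ]
r3 side [0.5255 0.1439 0.1   ]
blocktop side [0.5283 0.2493 0.05  ]
cap scene [0.7262 0.0696 0.022 ]
cup scene [0.7648 0.2331 0.085 ]
```

View pics/c1.png

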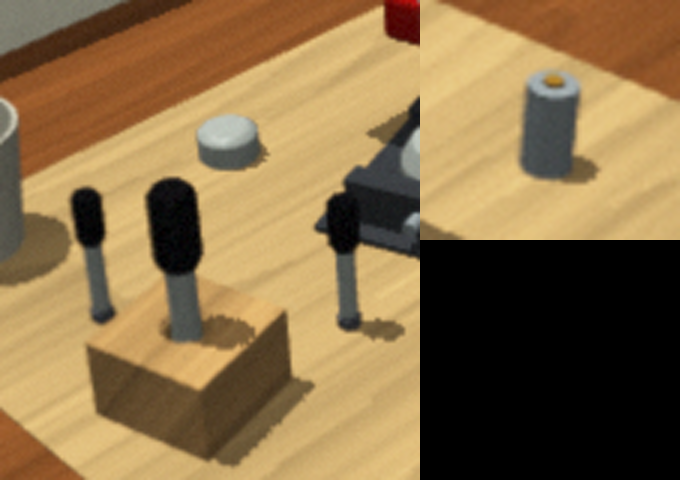

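The crop confirms it: the thick rod (handle top about (228,277)) stands in the block and is the largest, and the loose cell is standing terminal up. Next I'll move above the cell.

>>> {"op": "jog_arm", "data": {
  "commands": [
    [[88, -35, -36, -10, 0], [88, -35, -36, -15, 0], [88, -35, -36, -5, 0], [88, -35, -36, 10, 0], [88, -35, -36, 25, 0]]
  ]
}}

```text
time_s: 0.57
ee_pos: [0.5315, -0.1414, 0.2611]
eef_rot: [0.707, 0.707, 0.001, 0.003]
wrist_force: [1.3, -0.1, -0.3]
finger_gap: 0.088
gripper_force: 0.0
```

>>> {"op": "jog_arm", "data": {
  "commands": [
    [[88, -25, -25, 30, 0], [70, -14, -17, 30, 0], [70, 0, 0, 20, 0], [70, 0, 0, 0, 0], [70, 0, 0, 0, 0]]
  ]
}}

```text
time_s: 0.98
ee_pos: [0.4908, -0.1759, 0.1802]
eef_rot: [0.707, 0.707, -0.0, -0.001]
wrist_force: [0.9, 0.4, 0.4]
finger_gap: 0.0701
gripper_force: 0.0
```

```bash
python3 - <<'E'
from h import *
s=observe();print(s['time_s'],s['ee_pos'],s['eef_rot'],s['qpos'],s['finger_gap'])
im=save('wrist','w1.png');sc=save('scene','s1.png');sd=save('side','d1.png')
print(proj('wrist',[[.4517,-.214,.048],[.4517,-.214,0]],s))
w=im[:,:,::-1]; c=np.zeros((480,800,3),np.uint8);c[:,:]=0
c[:300,:400]=cv2.resize(w,(400,300));
b=sc[130:290,290:440,::-1];c[:480,400:]=0
b=cv2.resize(b,(400,427),interpolation=cv2.INTER_CUBIC);c[:427,400:]=b
cv2.imwrite('pics/c2.png',c)
E
```

```text
0.9833 [ 0.49076666 -0.1759479   0.18017071] [ 7.07390895e-01  7.06820976e-01 -4.79502685e-04 -1.41418620e-03] [-3.92141813e-01  4.16115249e-02  2.01360075e+00  2.24777422e-04
  1.08936027e+00 -3.91440206e-01] 0.07010366776830518
[[269.25531268 283.33956822]
 [276.42045905 264.25837846]]
```

View pics/c2.png

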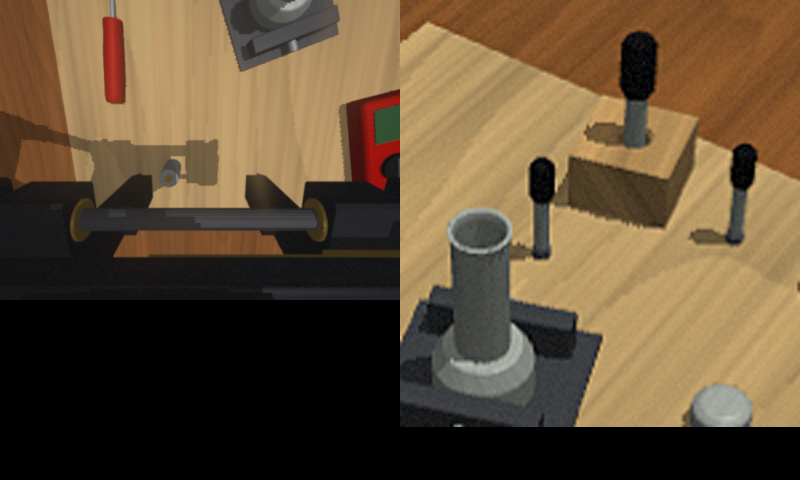

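The wrist view has the terminal at about (272,283), against (269,283) predicted, so the estimate is good. The scene crop shows the rod in the block, with its handle top at about (380,143) and its shank meeting the block top at about (378,184). The mouth centre is at about (320,217).

```bash
python3 - <<'E'
from h import *
s=observe()
im=cv2.imread('pics/w1.png')
print('cell wrist',back('wrist',(272,283),.049,s))
print('rod',back('scene',(379.6,146),.132),back('side',(228,281),.132),'at block',back('scene',(378.1,183.6),.05),back('side',(231.7,326.7),.05))
print('mouth',back('scene',(320,216),.145))
E
```

```text
cell wrist [ 0.45745141 -0.21522775  0.049     ]
rod [0.55603479 0.23164952 0.132     ] [0.55177505 0.23247686 0.132     ] at block [0.56251709 0.22315881 0.05      ] [0.54864515 0.23784544 0.05      ]
mouth [0.58756632 0.00275285 0.145     ]
```

>>> {"op": "jog_arm", "data": {
  "commands": [
    [[70, -20, -18, 0, 0], [70, -19, -19, 20, 0], [70, 0, 0, 20, 0], [70, 0, 0, 0, 0], [70, 0, 0, 0, 0]]
  ]
}}

```text
time_s: 1.55
ee_pos: [0.4554, -0.2149, 0.1418]
eef_rot: [0.707, 0.707, 0.0, -0.0]
wrist_force: [0.8, 0.9, 0.9]
finger_gap: 0.07
gripper_force: 0.0
```

```bash
python3 - <<'E'
from h import *
s=observe();print(s['time_s'],s['ee_pos'],s['eef_rot'])
im=save('wrist','w2.png')
print(proj('wrist',[[.4535,-.2147,.049]],s))
cv2.imwrite('pics/c3.png',im[200:460,100:540,::-1])
E
```

```text
1.55 [ 0.45535455 -0.21490275  0.1418118 ] [ 7.07010887e-01  7.07202643e-01  1.36416318e-04 -8.99766692e-05]
[[313.50893481 252.46745974]]
```

View pics/c3.png

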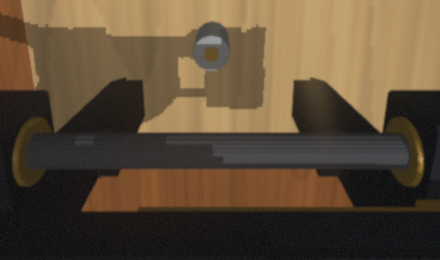

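The terminal is at (311,254), within 3 px of the prediction. Now descend and grip.

>>> {"op": "jog_arm", "data": {
  "commands": [
    [[70, 0, -2.5, 30, 0], [70, 0, 0, 30, 0], [60, 0, 0, 22, 0], [50, 0, 0, 10, 0], [40, 0, 0, 0, 0]]
  ]
}}

```text
time_s: 2.02
ee_pos: [0.4521, -0.2143, 0.0482]
eef_rot: [0.707, 0.708, -0.0, -0.001]
wrist_force: [-1.2, 0.4, 0.1]
finger_gap: 0.0518
gripper_force: 0.0
```

>>> {"op": "jog_arm", "data": {
  "commands": [
    [[20, 0, 0, 0, 0], [20, 0, 0, 0, 0], [20, 0, 0, 0, 0], [20, 0, 0, 0, 0], [20, 0, 0, 0, 0]]
  ],
  "force": 15
}}

```text
time_s: 2.43
ee_pos: [0.4536, -0.2158, 0.0509]
eef_rot: [0.707, 0.707, 0.0, 0.001]
wrist_force: [-0.2, -0.6, 4.1]
finger_gap: 0.0252
gripper_force: 15.0
```

Gripped. Lift, carry it above the lamp mouth, and look.

>>> {"op": "jog_arm", "data": {
  "commands": [
    [[20, 0, 0, -30, 0], [20, 0, 0, -38, 0], [20, 0, 0, -38, 0], [20, 0, 0, -38, 0], [20, 0, 0, -36, 0]]
  ]
}}

```text
time_s: 2.85
ee_pos: [0.4521, -0.2151, 0.2316]
eef_rot: [0.707, 0.707, 0.0, 0.0]
wrist_force: [0.1, 0.1, -0.1]
finger_gap: 0.0257
gripper_force: 15.0
```

>>> {"op": "jog_arm", "data": {
  "commands": [
    [[20, 20, 12, 0, 0], [20, 30, 18, 0, 0], [20, 34, 20, 0, 0], [20, 34, 20, 0, 0], [20, 34, 20, 0, 0]]
  ]
}}

```text
time_s: 3.27
ee_pos: [0.5429, -0.0618, 0.2299]
eef_rot: [0.707, 0.707, 0.0, 0.0]
wrist_force: [0.1, -0.6, 0.2]
finger_gap: 0.0254
gripper_force: 15.0
```

>>> {"op": "jog_arm", "data": {
  "commands": [
    [[20, 30, 18, 0, 0], [20, 24, 15, 0, 0], [20, 14, 9, 0, 0], [20, 0, 0, 0, 0], [20, 0, 0, 0, 0]]
  ]
}}

```text
time_s: 3.68
ee_pos: [0.5842, 0.0049, 0.2291]
eef_rot: [0.707, 0.708, -0.001, -0.0]
wrist_force: [0.1, -0.3, -0.1]
finger_gap: 0.0256
gripper_force: 15.0
```

```bash
python3 - <<'E'
from h import *
s=observe();print(s['time_s'],s['ee_pos'],s['eef_rot'],s['finger_gap'],s['wrist_force'])
a=save('scene','s3.png');b=save('side','d3.png')
f=lambda x:cv2.resize(x[110:260,260:380,::-1],(400,500),interpolation=cv2.INTER_CUBIC)
cv2.imwrite('pics/c4.png',np.hstack([f(a),f(b)]))
p=s['ee_pos']
for n in('scene','side'):print(n,proj(n,[[p[0],p[1],p[2]-.051],[.586,.004,.145]]))
E
```

```text
3.6833 [0.58416509 0.00494839 0.22907134] [ 7.06519583e-01  7.07693275e-01 -5.51993254e-04 -5.49240973e-05] 0.025600137461819952 [ 0.1132232  -0.28402214 -0.08658529]
scene [[318.67202286 198.81025751]
 [319.67347738 215.17929242]]
side [[320.32841925 195.74562893]
 [320.38447432 212.27768432]]
```

View pics/c4.png

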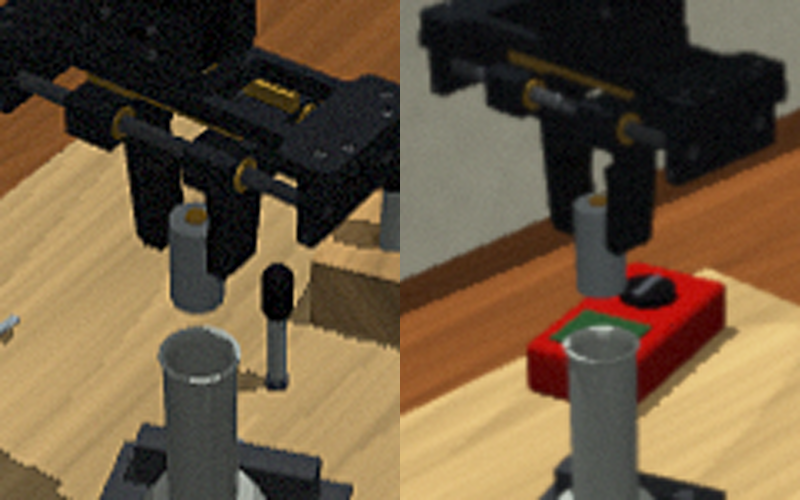

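Both views show the cell hanging upright over the mouth. Scene: cell bottom about (319.1,200.6), mouth (319.7,216.2). Side: bottom about (320,196.7), mouth (320.3,213.8). I'll triangulate the offset.

```bash
cat >> h.py <<'E'
def tri(a,b):
    from scipy.optimize import least_squares
    return least_squares(lambda P:np.r_[proj('scene',P)[0]-a,proj('side',P)[0]-b],[.55,.1,.15]).x
E
python3 - <<'E'
from h import *
print('cell',tri((319.1,200.6),(320,196.7)),'mouth',tri((319.7,216.2),(320.3,213.8)))
E
```

```text
cell [0.58552136 0.00430849 0.17552533] mouth [0.5857157  0.00446943 0.14228376]
```

Aligned within about 1 mm. Lower it while watching the force.

>>> {"op": "jog_arm", "data": {
  "commands": [
    [[20, 0, 0.5, 20, 0], [20, 0, 0, 10, 0], [20, 0, 0, 5, 0], [20, 0, 0, 5, 0], [20, 0, 0, 0, 0]]
  ]
}}

```text
time_s: 4.2
ee_pos: [0.5847, 0.0039, 0.1888]
eef_rot: [0.707, 0.707, -0.0, 0.0]
wrist_force: [1.3, -0.5, -2.5]
finger_gap: 0.0256
gripper_force: 14.9
```

>>> {"op": "jog_arm", "data": {
  "commands": [
    [[20, 0, 0, 4, 0], [20, 0, 0, 4, 0], [20, 0, 0, 0, 0], [20, 0, 0, 0, 0]]
  ]
}}

```text
time_s: 4.53
ee_pos: [0.5851, 0.0045, 0.181]
eef_rot: [0.707, 0.707, -0.0, 0.0]
wrist_force: [2.4, -2.6, -2.3]
finger_gap: 0.0254
gripper_force: 15.0
```

>>> {"op": "jog_arm", "data": {
  "commands": [
    [[20, -0.8, 0.8, 4, 0], [20, 0, 0, 4, 0], [20, 0, 0, 2, 0], [20, 0, 0, 0, 0], [20, 0, 0, 0, 0]]
  ]
}}

```text
time_s: 4.95
ee_pos: [0.5853, 0.0041, 0.1707]
eef_rot: [0.707, 0.707, -0.0, -0.0]
wrist_force: [0.9, -2.0, -0.8]
finger_gap: 0.0253
gripper_force: 15.0
```

The cell is about 25 mm into the bore. Release, let it settle, retract and look.

>>> {"op": "jog_arm", "data": {
  "commands": [
    [[34, 0, 0, 0, 0], [50, 0, 0, 0, 0], [60, 0, 0, 0, 0], [60, 0, 0, 0, 0], [60, 0, 0, -30, 0]]
  ]
}}

```text
time_s: 5.37
ee_pos: [0.5813, 0.0043, 0.1952]
eef_rot: [0.707, 0.707, -0.004, -0.004]
wrist_force: [-0.9, -0.5, -1.2]
finger_gap: 0.0566
gripper_force: 0.0
```

>>> {"op": "jog_arm", "data": {
  "commands": [
    [[60, 30, -5, -30, 0], [60, 36, -5, -10, 0], [60, 36, -5, 0, 0], [60, 36, -5, 0, 0], [60, 20, -5, 0, 0]]
  ]
}}

```text
time_s: 5.78
ee_pos: [0.5605, 0.1645, 0.2415]
eef_rot: [0.707, 0.708, 0.001, -0.0]
wrist_force: [0.2, -0.8, -0.2]
finger_gap: 0.0598
gripper_force: 0.0
```

```bash
python3 - <<'E'
from h import *
s=observe();print(s['time_s'],s['ee_pos'],s['wrist_force'])
a=save('scene','s4.png');b=save('side','d4.png')
f=lambda x,y0,x0,:cv2.resize(x[y0:y0+150,x0:x0+120,::-1],(400,500),interpolation=cv2.INTER_CUBIC)
cv2.imwrite('pics/c5.png',np.hstack([f(a,150,260),f(b,150,260)]))
E
```

```text
5.7833 [0.56045952 0.16454461 0.24147381] [ 0.2166313  -0.82691047 -0.22288555]
```

View pics/c5.png

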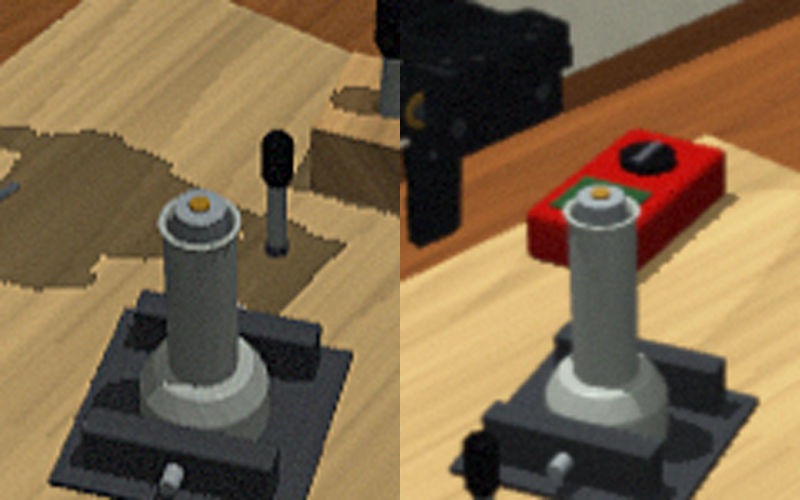

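The loose cell sits upright in the mouth and sticks out a little, terminal at (200,203) in the scene crop and (600,193) in the side crop. Now go above the rod and measure its handle with the wrist camera.

>>> {"op": "jog_arm", "data": {
  "commands": [
    [[70, 34, -3, 0, 0], [70, 33, -3, 0, 0], [70, 0, 0, 0, 0], [70, 0, 0, 0, 0]]
  ]
}}

```text
time_s: 6.22
ee_pos: [0.5547, 0.2286, 0.2404]
eef_rot: [0.706, 0.708, -0.0, 0.0]
wrist_force: [-0.1, -0.6, -0.8]
finger_gap: 0.07
gripper_force: 0.0
```

```bash
python3 - <<'E'
from h import *
s=observe();print(s['time_s'],s['ee_pos'])
im=save('wrist','w5.png')
print(proj('wrist',[[.554,.232,.137],[.554,.232,.05]],s))
cv2.imwrite('pics/c6.png',im[140:400,100:540,::-1])
E
```

```text
6.2167 [0.55473576 0.22861234 0.24037258]
[[315.31605924 243.59423403]
 [316.02500241 219.14131539]]
```

View pics/c6.png

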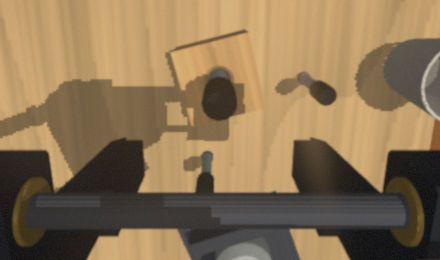

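The handle is centred at about (319,241), within 2–3 mm of the estimate. The nearest small rod, at (415,228), clears a 50 mm opening. Descend and grip firmly.

>>> {"op": "jog_arm", "data": {
  "commands": [
    [[50, 3, 1.5, 20, 0], [50, 0, 0, 30, 0], [50, 0, 0, 35, 0], [50, 0, 0, 26, 0], [50, 0, 0, 10, 0]]
  ]
}}

```text
time_s: 6.68
ee_pos: [0.5536, 0.2283, 0.1148]
eef_rot: [0.708, 0.707, -0.004, -0.001]
wrist_force: [-0.5, -0.3, 0.5]
finger_gap: 0.0501
gripper_force: 0.0
```

>>> {"op": "jog_arm", "data": {
  "commands": [
    [[50, 0, 0, 0, 0], [15, 0, 0, 0, 0], [15, 0, 0, 0, 0], [15, 0, 0, 0, 0], [15, 0, 0, 0, 0]]
  ],
  "force": 55
}}

```text
time_s: 7.1
ee_pos: [0.5577, 0.2317, 0.1218]
eef_rot: [0.707, 0.707, 0.002, 0.001]
wrist_force: [-1.1, 0.2, 1.4]
finger_gap: 0.0253
gripper_force: 13.1
```

>>> {"op": "jog_arm", "data": {
  "commands": [
    [[15, 0, 0, 0, 0], [15, 0, 0, 0, 0], [15, 0, 0, 0, 0]]
  ]
}}

```text
time_s: 7.35
ee_pos: [0.5574, 0.2317, 0.1209]
eef_rot: [0.707, 0.707, 0.001, 0.001]
wrist_force: [1.2, 0.2, 4.2]
finger_gap: 0.0248
gripper_force: 54.8
```

Gripped at TCP (0.5574, 0.2317, 0.1209), so the foot is 111 mm below the TCP. Lift slowly out of the hole, then up and over the lamp.

>>> {"op": "jog_arm", "data": {
  "commands": [
    [[15, 0, 0, -15, 0], [15, 0, 0, -20, 0], [15, 0, 0, -30, 0], [15, 0, 0, -35, 0], [15, 0, 0, -35, 0]]
  ]
}}

```text
time_s: 7.77
ee_pos: [0.5549, 0.2309, 0.2542]
eef_rot: [0.707, 0.707, -0.002, -0.001]
wrist_force: [-0.4, 0.4, -1.6]
finger_gap: 0.0247
gripper_force: 54.8
```

>>> {"op": "jog_arm", "data": {
  "commands": [
    [[15, 0, 0, -30, 0], [15, -15, 2, -15, 0], [15, -30, 4, 0, 0], [15, -35, 5, 0, 0], [15, -35, 4, 0, 0]]
  ]
}}

```text
time_s: 8.18
ee_pos: [0.5709, 0.1157, 0.2995]
eef_rot: [0.706, 0.708, -0.0, -0.0]
wrist_force: [0.3, -0.3, -2.1]
finger_gap: 0.0251
gripper_force: 54.8
```

>>> {"op": "jog_arm", "data": {
  "commands": [
    [[15, -35, 4, 0, 0], [15, -35, 4, 0, 0], [15, -28, 4, 0, 0], [15, -15, 1, 0, 0], [15, 0, 0, 0, 0]]
  ]
}}

```text
time_s: 8.6
ee_pos: [0.5838, 0.0002, 0.2986]
eef_rot: [0.708, 0.706, -0.001, -0.0]
wrist_force: [0.3, -0.1, -1.1]
finger_gap: 0.0246
gripper_force: 54.8
```

>>> {"op": "jog_arm", "data": {
  "commands": [
    [[15, 0, 0, 0, 0], [15, 0, 0, 0, 0]]
  ]
}}

```text
time_s: 8.77
ee_pos: [0.5838, 0.004, 0.2989]
eef_rot: [0.707, 0.707, -0.0, -0.001]
wrist_force: [0.7, -0.1, -0.6]
finger_gap: 0.0248
gripper_force: 54.8
```

```bash
python3 - <<'E'
from h import *
s=observe();print(s['time_s'],s['ee_pos'],s['eef_rot'],s['finger_gap'],s['wrist_force'])
a=save('scene','s6.png');b=save('side','d6.png')
f=lambda x:cv2.resize(x[100:250,260:380,::-1],(400,500),interpolation=cv2.INTER_CUBIC)
cv2.imwrite('pics/c7.png',np.hstack([f(a),f(b)]))
p=s['ee_pos']
for n in('scene','side'):print(n,proj(n,[[p[0],p[1],p[2]-.111]]))
E
```

```text
8.7667 [0.583845   0.00399916 0.29894115] [ 7.07086651e-01  7.07126535e-01 -1.62871053e-04 -7.10854806e-04] 0.024824240108432365 [ 0.72431095 -0.10740867 -0.61377715]
scene [[318.00838084 194.2618087 ]]
side [[320.73289059 190.42331591]]
```

View pics/c7.png

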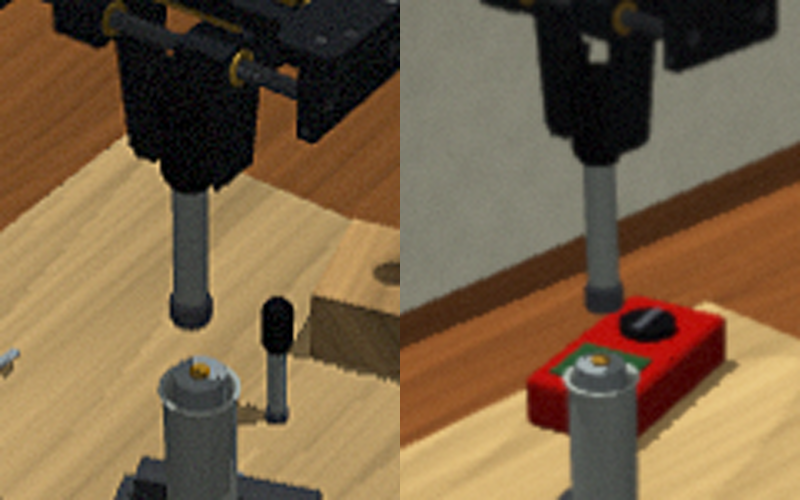

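The foot hangs above the protruding cell. Scene: foot about (317.3,193.9), terminal (320,211). Side: foot about (321,191.2), terminal (320,208.3).

```bash
python3 - <<'E'
from h import *
print(tri((317.3,193.9),(321,191.2)),tri((320,211),(320,208.3)))
E
```

```text
[0.58212061 0.00477462 0.18731845] [0.5859436  0.00497931 0.15322772]
```

>>> {"op": "jog_arm", "data": {
  "commands": [
    [[15, 0, 3, 12, 0], [15, 0, 0, 10, 0], [15, 0, 0, 4, 0], [15, 0, 0, 0, 0], [15, 0, 0, 0, 0]]
  ]
}}

```text
time_s: 9.28
ee_pos: [0.5867, 0.0036, 0.2723]
eef_rot: [0.707, 0.707, -0.001, -0.001]
wrist_force: [-0.3, -0.7, -1.7]
finger_gap: 0.0248
gripper_force: 54.8
```

>>> {"op": "jog_arm", "data": {
  "commands": [
    [[15, 0, 0, 1.5, 0], [15, 0, 0, 1.5, 0], [15, 0, 0, 1.5, 0], [15, 0, 0, 1.5, 0], [15, 0, 0, 1, 0]]
  ]
}}

```text
time_s: 9.7
ee_pos: [0.5876, 0.0032, 0.2669]
eef_rot: [0.707, 0.707, 0.0, 0.0]
wrist_force: [0.4, -0.2, 1.3]
finger_gap: 0.0248
gripper_force: 54.8
```

>>> {"op": "jog_arm", "data": {
  "commands": [
    [[15, 0.8, -1, 1.2, 0], [15, 0, 0, 1.2, 0], [15, 0, 0, 1.2, 0], [15, 0, 0, 1.2, 0], [15, 0, 0, 1.2, 0]]
  ]
}}

```text
time_s: 10.12
ee_pos: [0.5874, 0.004, 0.2624]
eef_rot: [0.707, 0.707, 0.001, 0.001]
wrist_force: [0.1, 0.5, 5.6]
finger_gap: 0.025
gripper_force: 54.8
```

>>> {"op": "jog_arm", "data": {
  "commands": [
    [[15, 0, 0, 1.2, 0], [15, 0, 0, 1.2, 0], [15, 0, 0, 1.2, 0], [15, 0, 0, 1.2, 0], [15, 0, 0, 1.2, 0]]
  ]
}}

```text
time_s: 10.53
ee_pos: [0.5874, 0.004, 0.2564]
eef_rot: [0.707, 0.707, 0.001, 0.001]
wrist_force: [0.2, -0.3, 6.3]
finger_gap: 0.0245
gripper_force: 54.8
```

>>> {"op": "jog_arm", "data": {
  "commands": [
    [[15, 0, -1, 1.2, 0], [15, 0, 0, 1.2, 0], [15, 0, 0, 1.2, 0], [15, 0, 0, 1.2, 0], [15, 0, 0, 1.2, 0]]
  ]
}}

```text
time_s: 10.95
ee_pos: [0.5866, 0.004, 0.2505]
eef_rot: [0.707, 0.707, 0.001, 0.002]
wrist_force: [-0.6, 0.2, 5.5]
finger_gap: 0.0248
gripper_force: 54.8
```

>>> {"op": "jog_arm", "data": {
  "commands": [
    [[15, 0, 0, 1, 0], [15, 0, 0, 1, 0], [15, 0, 0, 1, 0], [15, 0, 0, 1, 0]]
  ]
}}

```text
time_s: 11.28
ee_pos: [0.5866, 0.004, 0.2465]
eef_rot: [0.707, 0.707, 0.001, 0.001]
wrist_force: [0.3, -0.1, 5.8]
finger_gap: 0.0248
gripper_force: 54.8
```

>>> {"op": "jog_arm", "data": {
  "commands": [
    [[15, 0, 0, 1, 0], [15, 0, 0, 0.8, 0], [15, 0, 0, 0.8, 0]]
  ]
}}

```text
time_s: 11.53
ee_pos: [0.5865, 0.004, 0.2438]
eef_rot: [0.707, 0.707, 0.001, 0.001]
wrist_force: [0.3, -1.0, 6.0]
finger_gap: 0.0247
gripper_force: 54.8
```

>>> {"op": "jog_arm", "data": {
  "commands": [
    [[15, 0, 0, 1, 0], [15, 0, 0, 1, 0], [15, 0, 0, 1, 0]]
  ]
}}

```text
time_s: 11.78
ee_pos: [0.5866, 0.004, 0.2409]
eef_rot: [0.707, 0.707, 0.001, 0.001]
wrist_force: [0.6, 0.1, 5.5]
finger_gap: 0.0248
gripper_force: 54.8
```

>>> {"op": "jog_arm", "data": {
  "commands": [
    [[15, 0, 0, 0.5, 0], [15, 0, 0, 0.5, 0]]
  ]
}}

```text
time_s: 11.95
ee_pos: [0.5865, 0.004, 0.2398]
eef_rot: [0.707, 0.707, 0.001, 0.001]
wrist_force: [0.7, -0.5, 5.7]
finger_gap: 0.0247
gripper_force: 54.8
```

>>> {"op": "jog_arm", "data": {
  "commands": [
    [[15, 0, 0, 1, 0], [15, 0, 0, 1, 0], [15, 0, 0, 0.5, 0]]
  ]
}}

```text
time_s: 12.2
ee_pos: [0.5865, 0.004, 0.2372]
eef_rot: [0.707, 0.707, 0.001, 0.001]
wrist_force: [1.0, 1.0, 4.4]
finger_gap: 0.0246
gripper_force: 54.8
```

>>> {"op": "jog_arm", "data": {
  "commands": [
    [[15, 0, 0, 1, 0], [15, 0, 0, 1, 0], [15, 0, 0, 0.5, 0]]
  ]
}}

```text
time_s: 12.45
ee_pos: [0.5871, 0.004, 0.2358]
eef_rot: [0.707, 0.707, 0.002, 0.002]
wrist_force: [-0.5, -1.0, 10.2]
finger_gap: 0.0249
gripper_force: 54.8
```

Force is climbing, so the stack has reached the floor. Let it settle, then step up gently.

>>> {"op": "jog_arm", "data": {
  "commands": [
    [[15, 0, 0, 0, 0], [15, 0, 0, 0, 0]]
  ]
}}

```text
time_s: 12.62
ee_pos: [0.5872, 0.004, 0.236]
eef_rot: [0.707, 0.707, 0.002, 0.002]
wrist_force: [0.4, -0.3, 8.2]
finger_gap: 0.0246
gripper_force: 54.8
```

>>> {"op": "jog_arm", "data": {
  "commands": [
    [[15, 0, 0, 0.8, 0], [15, 0, 0, 0, 0]]
  ]
}}

```text
time_s: 12.78
ee_pos: [0.5873, 0.004, 0.2355]
eef_rot: [0.707, 0.707, 0.002, 0.002]
wrist_force: [-0.3, 0.0, 11.6]
finger_gap: 0.0247
gripper_force: 54.8
```

>>> {"op": "jog_arm", "data": {
  "commands": [
    [[15, 0, 0, 0.8, 0], [15, 0, 0, 0.6, 0], [15, 0, 0, 0, 0]]
  ]
}}

```text
time_s: 13.03
ee_pos: [0.5876, 0.0039, 0.2348]
eef_rot: [0.707, 0.707, 0.002, 0.003]
wrist_force: [-0.4, -0.8, 13.4]
finger_gap: 0.0251
gripper_force: 54.8
```

>>> {"op": "jog_arm", "data": {
  "commands": [
    [[15, 0, 0, 0, 0]]
  ]
}}

```text
time_s: 13.12
ee_pos: [0.5877, 0.0039, 0.2349]
eef_rot: [0.707, 0.707, 0.002, 0.003]
wrist_force: [-0.5, 0.5, 12.2]
finger_gap: 0.0245
gripper_force: 54.8
```

>>> {"op": "jog_arm", "data": {
  "commands": [
    [[15, 0, -0.5, 0.8, 0], [15, 0, 0, 0.7, 0], [15, 0, 0, 0, 0], [15, 0, 0, 0, 0]]
  ]
}}

```text
time_s: 13.45
ee_pos: [0.5877, 0.0039, 0.2343]
eef_rot: [0.707, 0.707, 0.003, 0.003]
wrist_force: [-0.2, -0.6, 15.1]
finger_gap: 0.0247
gripper_force: 54.9
```

>>> {"op": "jog_arm", "data": {
  "commands": [
    [[15, 0, 0, 0, 0]]
  ]
}}

```text
time_s: 13.53
ee_pos: [0.5876, 0.0039, 0.2343]
eef_rot: [0.707, 0.707, 0.003, 0.003]
wrist_force: [-0.6, 0.0, 14.4]
finger_gap: 0.0247
gripper_force: 54.9
```

Push is now about 16 N, allowing for the rod's weight. A little more, then hold.

>>> {"op": "jog_arm", "data": {
  "commands": [
    [[15, 0, 0, 0.6, 0], [15, 0, 0, 0.6, 0], [15, 0, 0, 0, 0], [15, 0, 0, 0, 0]]
  ]
}}

```text
time_s: 13.87
ee_pos: [0.5878, 0.0039, 0.2337]
eef_rot: [0.707, 0.707, 0.003, 0.003]
wrist_force: [-1.7, -0.6, 17.1]
finger_gap: 0.0252
gripper_force: 54.9
```

>>> {"op": "jog_arm", "data": {
  "commands": [
    [[15, 0, 0, 0, 0], [15, 0, 0, 0, 0]]
  ]
}}

```text
time_s: 14.03
ee_pos: [0.5878, 0.0038, 0.2337]
eef_rot: [0.707, 0.707, 0.003, 0.003]
wrist_force: [-1.2, 0.1, 16.8]
finger_gap: 0.0246
gripper_force: 54.9
```

>>> {"op": "jog_arm", "data": {
  "commands": [
    [[15, 0, 0, 0.1, 0], [15, 0, 0, 0, 0], [15, 0, 0, 0, 0], [15, 0, 0, 0, 0], [15, 0, 0, 0, 0]]
  ]
}}

```text
time_s: 14.45
ee_pos: [0.5878, 0.0038, 0.2336]
eef_rot: [0.707, 0.707, 0.003, 0.003]
wrist_force: [-0.9, -0.2, 17.8]
finger_gap: 0.0247
gripper_force: 54.9
```

>>> {"op": "jog_arm", "data": {
  "commands": [
    [[15, 0, 0, 0, 0], [15, 0, 0, 0, 0], [15, 0, 0, 0, 0], [15, 0, 0, 0, 0], [15, 0, 0, 0, 0]]
  ]
}}

```text
time_s: 14.87
ee_pos: [0.5878, 0.0038, 0.2336]
eef_rot: [0.707, 0.707, 0.003, 0.003]
wrist_force: [-1.2, -0.3, 18.1]
finger_gap: 0.0246
gripper_force: 54.9
```

>>> {"op": "jog_arm", "data": {
  "commands": [
    [[15, 0, 0, 0, 0], [15, 0, 0, 0, 0], [15, 0, 0, 0, 0], [15, 0, 0, 0, 0]]
  ]
}}

```text
time_s: 15.2
ee_pos: [0.5878, 0.0038, 0.2336]
eef_rot: [0.707, 0.707, 0.003, 0.003]
wrist_force: [-1.7, -0.2, 17.3]
finger_gap: 0.0248
gripper_force: 54.9
```

Held about 18–19 N for more than a second. Lift straight out and return to above the block.

>>> {"op": "jog_arm", "data": {
  "commands": [
    [[15, 0, 0, -3, 0], [15, 0, 0, -5, 0], [15, 0, 0, -15, 0], [15, 0, 0, -25, 0], [15, 0, 0, -25, 0]]
  ]
}}

```text
time_s: 15.62
ee_pos: [0.5835, 0.0042, 0.2999]
eef_rot: [0.707, 0.707, -0.001, -0.001]
wrist_force: [0.1, -0.1, -1.2]
finger_gap: 0.0247
gripper_force: 54.8
```

>>> {"op": "jog_arm", "data": {
  "commands": [
    [[15, 20, -2, 0, 0], [15, 35, -4, 0, 0], [15, 35, -5, 0, 0], [15, 35, -5, 0, 0], [15, 35, -5, 0, 0]]
  ]
}}

```text
time_s: 16.03
ee_pos: [0.563, 0.1653, 0.3004]
eef_rot: [0.707, 0.707, -0.0, -0.0]
wrist_force: [-0.3, 0.3, -1.3]
finger_gap: 0.025
gripper_force: 54.8
```

>>> {"op": "jog_arm", "data": {
  "commands": [
    [[15, 35, -4, 0, 0], [15, 22, -3, 0, 0], [15, 8, 0, 0, 0], [15, 0, 0, 0, 0], [15, 0, 0, 0, 0]]
  ]
}}

```text
time_s: 16.45
ee_pos: [0.5566, 0.2287, 0.3003]
eef_rot: [0.707, 0.707, -0.001, 0.0]
wrist_force: [-0.2, -0.5, -2.3]
finger_gap: 0.0248
gripper_force: 54.8
```

>>> {"op": "jog_arm", "data": {
  "commands": [
    [[15, 0, 0, 0, 0], [15, 0, 0, 0, 0], [15, 0, 0, 0, 0]]
  ]
}}

```text
time_s: 16.7
ee_pos: [0.5571, 0.2277, 0.3009]
eef_rot: [0.708, 0.706, -0.0, 0.0]
wrist_force: [1.0, -0.3, -0.8]
finger_gap: 0.0247
gripper_force: 54.8
```

>>> {"op": "jog_arm", "data": {
  "commands": [
    [[15, 4, 0.3, 25, 0], [15, 0, 0, 35, 0], [15, 0, 0, 35, 0], [15, 0, 0, 20, 0], [15, 0, 0, 10, 0]]
  ]
}}

```text
time_s: 17.12
ee_pos: [0.5549, 0.2312, 0.1717]
eef_rot: [0.708, 0.707, -0.003, -0.001]
wrist_force: [-0.5, 0.4, -1.6]
finger_gap: 0.0249
gripper_force: 54.8
```

>>> {"op": "jog_arm", "data": {
  "commands": [
    [[15, 0, 0, 0, 0], [15, 0, 0, 0, 0], [15, 0, 0, 0, 0]]
  ]
}}

```text
time_s: 17.37
ee_pos: [0.5586, 0.2333, 0.1781]
eef_rot: [0.707, 0.707, 0.002, 0.001]
wrist_force: [0.4, 0.7, -0.3]
finger_gap: 0.0248
gripper_force: 54.8
```

```bash
python3 - <<'E'
from h import *
s=observe();print(s['time_s'],s['ee_pos'],s['eef_rot'])
a=save('scene','s8.png');b=save('side','d8.png')
f=lambda x,x0,y0:cv2.resize(x[y0:y0+150,x0:x0+120,::-1],(400,500),interpolation=cv2.INTER_CUBIC)
cv2.imwrite('pics/c8.png',np.hstack([f(a,310,90),f(b,180,230)]))
E
```

```text
17.3667 [0.55863541 0.2333205  0.17814166] [0.70727795 0.70693319 0.00166818 0.00076853]
```

View pics/c8.png

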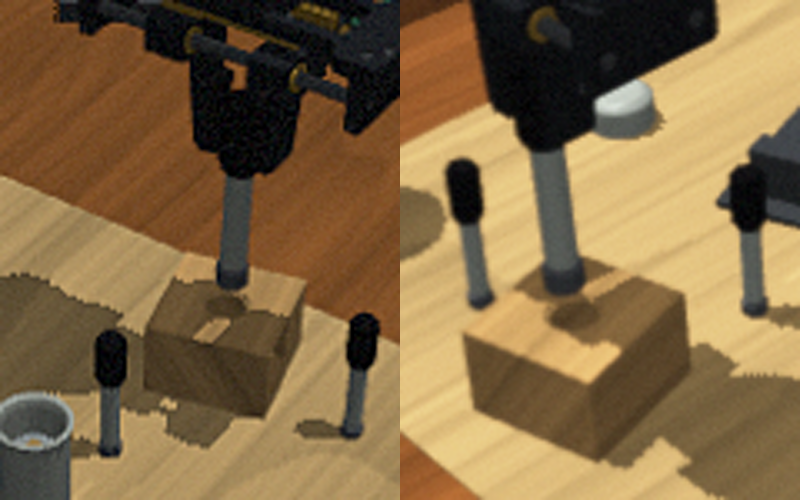

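The cells are down in the tube, seen at lower left in the scene crop. The foot hovers over the block. Hole: scene (378.1,180.9), side (232.2,324.5). Foot: scene (379.8,173.1), side (229,314.9).

```bash
python3 - <<'E'
from h import *
print('foot',tri((379.8,173.1),(229,314.9)),'hole',tri((378.1,180.9),(232.2,324.5)))
for n,u in(('scene',(378.1,180.9)),('side',(232.2,324.5))):print(back(n,u,.05))
for n,u in(('scene',(379.8,173.1)),('side',(229,314.9))):print(back(n,u,.067))
E
```

```text
foot [0.557833   0.23440553 0.06628291] hole [0.5559458  0.23221282 0.04719638]
[0.55812731 0.23009937 0.05      ]
[0.55239993 0.23393726 0.05      ]
[0.55854204 0.23411618 0.067     ]
[0.55671473 0.23478328 0.067     ]
```

>>> {"op": "jog_arm", "data": {
  "commands": [
    [[15, 0, 0, 0, 0], [15, 0, 0, 0, 0], [15, 0, 0, 0, 0]]
  ]
}}

```text
time_s: 17.72
ee_pos: [0.5574, 0.2333, 0.1768]
eef_rot: [0.707, 0.707, 0.001, 0.0]
wrist_force: [-0.1, -0.4, -2.2]
finger_gap: 0.025
gripper_force: 54.8
```

>>> {"op": "jog_arm", "data": {
  "commands": [
    [[15, -1.8, -0.3, 5, 0], [15, 0, 0, 5, 0], [15, 0, 0, 3, 0], [15, 0, 0, 0, 0], [15, 0, 0, 0, 0]]
  ]
}}

```text
time_s: 18.13
ee_pos: [0.5564, 0.2312, 0.1621]
eef_rot: [0.707, 0.707, -0.001, -0.0]
wrist_force: [-0.8, 0.5, -1.3]
finger_gap: 0.0247
gripper_force: 54.8
```

>>> {"op": "jog_arm", "data": {
  "commands": [
    [[15, 0, 0, 2, 0], [15, 0, 0, 2, 0], [15, 0, 0, 2, 0], [15, 0, 0, 0, 0]]
  ]
}}

```text
time_s: 18.47
ee_pos: [0.5564, 0.2312, 0.1563]
eef_rot: [0.707, 0.707, -0.0, -0.0]
wrist_force: [-1.1, 0.1, -0.8]
finger_gap: 0.0247
gripper_force: 54.8
```

The foot is in the hole with no load. Continue down.

>>> {"op": "jog_arm", "data": {
  "commands": [
    [[15, 0, 0, 4, 0], [15, 0, 0, 5, 0], [15, 0, 0, 5, 0], [15, 0, 0, 4, 0], [15, 0, 0, 0, 0]]
  ]
}}

```text
time_s: 18.88
ee_pos: [0.5562, 0.2311, 0.1375]
eef_rot: [0.707, 0.707, -0.001, -0.0]
wrist_force: [0.8, -0.3, -2.1]
finger_gap: 0.0249
gripper_force: 54.8
```

>>> {"op": "jog_arm", "data": {
  "commands": [
    [[15, 0, 0.3, 5, 0], [15, 0, 0, 5, 0], [15, 0, 0, 3, 0], [15, 0, 0, 1.5, 0], [15, 0, 0, 0, 0]]
  ]
}}

```text
time_s: 19.3
ee_pos: [0.5566, 0.2311, 0.1237]
eef_rot: [0.707, 0.707, -0.001, -0.0]
wrist_force: [0.0, 0.2, -2.6]
finger_gap: 0.025
gripper_force: 54.8
```

>>> {"op": "jog_arm", "data": {
  "commands": [
    [[15, 0, 0, 1, 0], [15, 0, 0, 0, 0], [15, 0, 0, 0, 0]]
  ]
}}

```text
time_s: 19.55
ee_pos: [0.5572, 0.2314, 0.1236]
eef_rot: [0.707, 0.707, 0.0, 0.0]
wrist_force: [-0.2, -0.7, -0.8]
finger_gap: 0.025
gripper_force: 54.8
```

>>> {"op": "jog_arm", "data": {
  "commands": [
    [[15, 0, 0, 1, 0], [15, 0, 0, 1, 0], [15, 0, 0, 0, 0], [15, 0, 0, 0, 0]]
  ]
}}

```text
time_s: 19.88
ee_pos: [0.5574, 0.2314, 0.1218]
eef_rot: [0.707, 0.707, 0.0, 0.0]
wrist_force: [-0.7, -1.1, 0.6]
finger_gap: 0.0245
gripper_force: 54.8
```

>>> {"op": "jog_arm", "data": {
  "commands": [
    [[15, 0, 0, 0.5, 0], [15, 0, 0, 0, 0], [15, 0, 0, 0, 0]]
  ]
}}

```text
time_s: 20.13
ee_pos: [0.5573, 0.2314, 0.1213]
eef_rot: [0.707, 0.707, 0.0, 0.0]
wrist_force: [0.6, -0.4, 2.5]
finger_gap: 0.0245
gripper_force: 54.8
```

The rod is on the floor of the hole. Release gently, then retract.

>>> {"op": "jog_arm", "data": {
  "commands": [
    [[30, 0, 0, 0, 0], [36, 0, 0, 0, 0], [50, 0, 0, 0, 0], [50, 0, 0, 0, 0], [50, 0, 0, 0, 0]]
  ]
}}

```text
time_s: 20.55
ee_pos: [0.5569, 0.2312, 0.1207]
eef_rot: [0.707, 0.707, -0.0, -0.0]
wrist_force: [-0.5, 1.0, -0.2]
finger_gap: 0.0498
gripper_force: 0.0
```

>>> {"op": "jog_arm", "data": {
  "commands": [
    [[50, 0, 0, -15, 0], [50, 0, 0, -30, 0], [50, 0, 0, -35, 0], [50, 0, 0, -35, 0], [50, 0, 0, -20, 0]]
  ]
}}

```text
time_s: 20.97
ee_pos: [0.5584, 0.2318, 0.2603]
eef_rot: [0.707, 0.707, 0.002, 0.001]
wrist_force: [0.5, 0.7, 0.1]
finger_gap: 0.0505
gripper_force: 0.0
```

>>> {"op": "jog_arm", "data": {
  "commands": [
    [[50, 0, 0, 0, 0], [50, 0, 0, 0, 0], [50, 0, 0, 0, 0]]
  ]
}}

```text
time_s: 21.22
ee_pos: [0.5563, 0.231, 0.2545]
eef_rot: [0.707, 0.707, -0.001, -0.0]
wrist_force: [0.2, -0.6, 0.0]
finger_gap: 0.0502
gripper_force: 0.0
```

```bash
python3 - <<'E'
from h import *
s=observe();print(s['time_s'],s['ee_pos'],s['wrist_force'])
a=save('scene','s9.png');save('side','d9.png')
cv2.imwrite('pics/c9.png',cv2.resize(a[120:300,260:500,::-1],(800,600),interpolation=cv2.INTER_CUBIC))
E
```

```text
21.2167 [0.55633223 0.23101458 0.25447495] [ 0.18841596 -0.62190411  0.04921816]
```

View pics/c9.png

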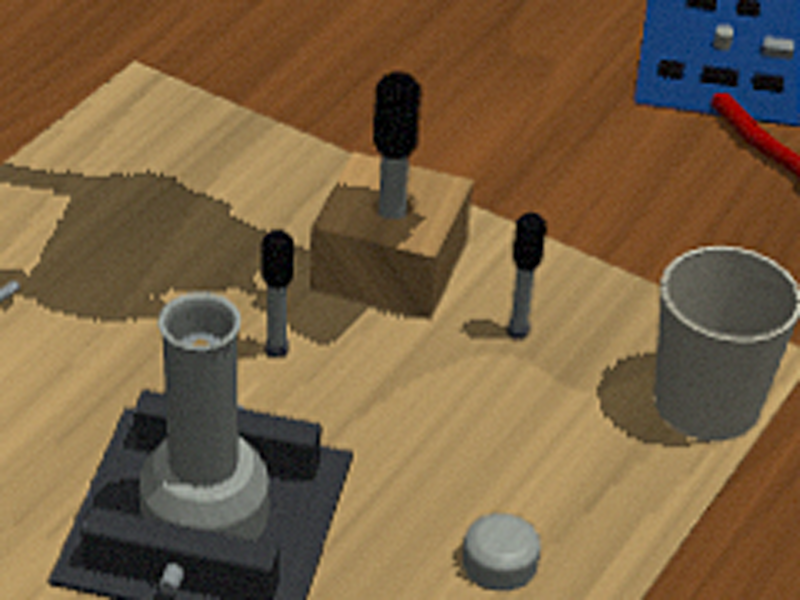

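The rod stands upright in its block at (395,150). The cells are down the tube, with the terminal visible at (200,342), and the other things in view stand where they did.

```bash
python3 -c "
from station import *
print(close_job())"
```

```text
the job is handed in; nothing more can be done
None
```

The loose cell was stood on the stuck one, both were pushed down until they bottomed out and held at about 18–19 N for over a second, the rod is back upright in its block, and I handed the job in at about 21 s.

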